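Load the leaning bit-capsule dispenser and shut its gate

TASK

Refill the leaning clear dispenser tube with bit capsules from the white rack: blue first, then green, then pink, each pushing the ones before it deeper, until the red follower is pushed fully home at the closed end. Then swing the orange gate fully shut over the mouth and let go. Leave the yellow capsule in its well and don't disturb the other things on the table.

Things in the scene. Friction and masses are not known exactly. Their poses are not given: they have to be found in the camera images.
- capsule_blue: Blue capsule: plain upright plastic cylinder, 22 mm diameter, 58 mm long, about 30 g, both ends flat and alike, two thin white bands; origin at its centre, z along its length. It starts standing in one of the rack's four wells, sunk 6 mm in it. Goes in first.
- capsule_green: Green capsule: plain upright plastic cylinder, 22 mm diameter, 58 mm long, about 30 g, both ends flat and alike, two thin white bands; origin at its centre, z along its length. It starts standing in one of the rack's four wells, sunk 6 mm in it. Goes in second.
- capsule_pink: Pink capsule: plain upright plastic cylinder, 22 mm diameter, 58 mm long, about 30 g, both ends flat and alike, two thin white bands; origin at its centre, z along its length. It starts standing in one of the rack's four wells, sunk 6 mm in it. Goes in last.
- capsule_yellow: Yellow capsule: plain upright plastic cylinder, 22 mm diameter, 58 mm long, about 30 g, both ends flat and alike, two thin white bands; origin at its centre, z along its length. It starts standing in one of the rack's four wells, sunk 6 mm in it. A spare: stays in the rack.
- rack: White block 200 x 64 x 14 mm lying on the table, fixed; origin at the centre of its underside, its long side along its x. Four wells, 6 mm deep and 25 mm wide, in a row along x at -75, -25, +25, +75 mm, each holding a capsule (which colour is where varies).
- tube: Clear round fixed tube leaning 32 degrees from vertical, mouth towards the robot, on a white base plate 200 x 120 x 12 mm. Origin: centre of the mouth, 187 mm above the table; z points out along the axis, x to the far, upper side of the mouth. Inside 26 mm wide, outside 32; the white rim flares to 32 mm inside (38 outside) over the last 5 mm.
- tube_end (a point): Inside the tube's closed end: centre of the follower's face when fully home, 171 mm down the axis from the mouth. Axes as the tube's. Fully loaded, the capsules' centres lie 29 mm (blue), 87 mm (green) and 145 mm (pink) up the axis from here, and the pink one stands 3 mm out of the mouth.
- follower (a joint): Red disc that slides inside the tube and stays where it is left; friction needs about 3 N to push. Value = depth of its face below the mouth in m: it starts 10 to 35 mm deep; 0.171 is fully home against the closed end (hard stop).
- gate (a joint): Orange swivel gate; its axis is parallel to the tube's z through x = +44 mm, y = 0 of the tube's frame. 0 = shut (its 36 mm disc covers the mouth, hard stop). It starts open at 1.6 to 2.1 rad, swung to the tube's +y side, and stays where left (0.04 N m friction). The 4 mm plate passes 6 mm above the rim; a capsule standing out more blocks it. Positive turns about -z.
- gate_knob (a point): Middle of the gate's black round knob, 14 mm diameter and 28 mm tall along the tube's z (10 to 38 mm above the rim plane), in the middle of the disc, 44 mm from the gate's pivot; this point is 24 mm above the rim plane. With the gate shut it lies on the tube's axis.
- oil_bottle: Bystander: green bottle with black cap, 48 mm diameter, 120 mm tall; origin under its centre.
- polish_bottle: Bystander: dark red bottle with black cap, 32 mm diameter, 70 mm tall; origin under its centre.
- spray_can: Bystander: pale blue can, 52 mm diameter, 190 mm tall; origin under its centre.
- jar: Bystander: low jar with white lid, 54 mm diameter, 36 mm tall; origin under its centre.
- wrap_box: Bystander: black and pink box, 50 x 75 x 60 mm; origin under its centre.
- nail_file: Bystander: flat grey nail file, 26 x 170 x 5 mm, long along its y; origin under its centre.
Mind the look-alikes: they are no part of the job. What is shaped like the part that bears tube but turquoise is not meant.

How it is judged:
By the outcome, as a careful person would: the job done as asked, in the order asked, and still so for the second after the job is handed in, with the robot touching nothing.
It also fails if it takes over 72 s, if anything falls off the work surface, if the arm or the gripper's body presses on something with over 40 N, if the wrist force passes 120 N, or if a joint passes its speed limit or range.

ROBOT

A 6-joint arm with a two-finger parallel gripper is mounted at the origin on the work surface. World frame = base frame: x ahead of the robot, y to its left, z up, the work surface at z = 0. Lengths are in m, angles in rad, forces in N, time in s.
With the tool pointing down it reaches from about 0.275 to 0.725 m from the base axis. Payload 5.6 kg.
Tool frame: the origin (TCP) lies on the centre line of the jaws, within the pads' length; the fingertips stand 8 mm ahead of it and the grasp point (between the pads) lies 11 mm behind it (env.tip_extent is the distance from the TCP to the fingertips, in m); z points along the fingers, x is the direction in which the jaws open and shut, and the axes are right-handed (so a half turn about z gives the same grasp; the last joint's range is limited). The gripper opens to 85 mm and grips with 20 to 120 N. Pads are 22 mm wide; open, the fingers measure 114 mm over their backs; the gripper's body (76 mm by 85 mm) begins 54 mm behind the grasp point. The pads swing forward as they close: fully open they stand 13 mm farther back than shut.
Start: joints at [-0.968, 0.255, 0.108, 0, -1.424, -0.285], TCP at [0.172, -0.522, 0.239] pointing down, gripper open.
Joint ranges: [-2.95, 2.95], [-1.21, 1.97], [-1.09, 1.5], [-2.87, 1.71], [-2.94, -0.07], [-3.05, 3.05]. Speed limits (rad/s): [2.57, 2.57, 3.14, 3.14, 3.14, 3.14].

INTERFACE

Orientations are given as a rotation vector (axis times angle).
In Python, from bench import readout, vision, order, env gives the robot as it stands.
- The arm moves only by the shell command python3 -m jog 'ROWS' [FORCE]. ROWS is JSON, a list of rows, each a list of 7 numbers: the shift along the world's x, y, z in units of 25 mm (1.0 is 25 mm), then the turn, a rotation vector about the world's x, y, z in units of 5 degrees (1.0 is 5 degrees), then the closure, from 0 (fully open) to 1 (shut). In form: [[x, y, z, rx, ry, rz, grip], ...]. A call has 1 to 10 rows; each row shifts and turns the commanded pose from where the row before left it; what a row does not reach is not made up. A row lasts 1/8 s, in which the tool goes at most 62.5 mm and 10.7 degrees, less where a joint would pass 70% of its speed; a pose out of reach is approached as far as the arm can. A call is refused whole if a number of a shift passes 1 or a number of a turn 1, either way. A call with a gripper value outside its range is refused whole. The fingers move at their own pace and stop on an object; FORCE is the grip in N (left out, the last holds). Time passes only in rows, so rows that do not move let the fingers close. It gives the time, the measured TCP pose, the force and the opening at its end, in the units of the state.
- readout.observe(): the state, without advancing time (a new reading comes with each control period).
- vision.read_camera(name): name is "side" or "top"; returns a dict with "color" (384x512x3 uint8, red, green, blue), "camera_matrix" (3x3 intrinsics, pixels), "rvec" (rotation vector, rad) and "tvec" (3), from world to camera coordinates, as OpenCV has them. Camera axes: x right, y down, z forward; pixel columns grow to the right and rows downward; lengths in m; the calibration is good to about 2 mm. A picture is of the moment at which its call begins. There is no depth.
- order.sign_off(): hands the job in, once; it reports no verdict.
The state is a dict: "time": time; "joints": joint angles; "joint_velocities": joint speeds; "tau": joint torques, N m; "tcp_pos": TCP position; "ee_rot": TCP orientation; "contact_force": force on the tool from outside, world axes, zero at the start; "torque": the same for the moment, N m; "grip_width": finger opening in m.
Only numpy, scipy, OpenCV 4.12 (cv2) and the standard library are available. Lean on these libraries where they do the work, as an engineer would, in place of code of your own. Each camera call takes 0.05 s, during which the arm holds its last target. There are 200 camera calls.

## Working session

There is one attempt and no reset: what is moved stays moved. The work goes in short steps, Python scripts to look and compute and a shell command to move; the robot and the scene stay as the last step left them, time stands still between calls to the robot, and variables do not carry over. Pictures are saved under pics/ and viewed, about 8 in all and at most 12, crops included, and the job is handed in when it is done.

```bash
mkdir -p pics; ls; python3 - <<'E'
from bench import readout, vision, order, env
import cv2,numpy as np
s=readout.observe(); print(s)
for n in("side","top"):
    c=vision.read_camera(n); cv2.imwrite(f"pics/{n}0.png",c["color"][:,:,::-1])
    R=cv2.Rodrigues(c["rvec"])[0]; print(n,c["camera_matrix"].tolist(),(-R.T@np.ravel(c["tvec"])).round(3),R.round(2).tolist())
E
```

```text
pics
{'time': 0.0, 'joints': array([-9.68442676e-01,  2.55743907e-01,  1.06991716e-01, -4.82725292e-04,
       -1.42389408e+00, -2.84573771e-01]), 'joint_velocities': array([ 7.42015948e-05,  5.90069483e-04, -1.79926888e-04,  8.98539064e-04,
        5.43732985e-04,  6.31697859e-04]), 'tau': array([-9.63124330e-04, -3.86631274e+01,  2.37934041e+01,  5.36494240e+00,
       -6.19642582e-03, -1.67852249e-05]), 'tcp_pos': array([ 0.17174435, -0.52198661,  0.23839112]), 'ee_rot': array([-1.84113990e+00, -2.54359259e+00, -1.68009839e-03]), 'contact_force': array([-1.32172071, -0.08498712,  0.56654276]), 'torque': array([ 0.02974963, -0.04842065, -0.02522574]), 'grip_width': 0.08511836000245011}
side [[449.4745633305143, 0.0, 265.20153548321247], [0.0, 449.4745633305143, 193.30879260080948], [0.0, 0.0, 1.0]] [ 0.324 -0.811  0.868] [[0.98, -0.19, 0.02], [-0.11, -0.62, -0.78], [0.16, 0.76, -0.63]]
top [[351.4964484944581, 0.0, 251.9503629724322], [0.0, 351.4964484944581, 186.26473499321645], [0.0, 0.0, 1.0]] [0.312 0.058 1.146] [[0.0, -1.0, -0.02], [-0.98, 0.0, -0.2], [0.2, 0.02, -0.98]]
```

View pics/side0.png

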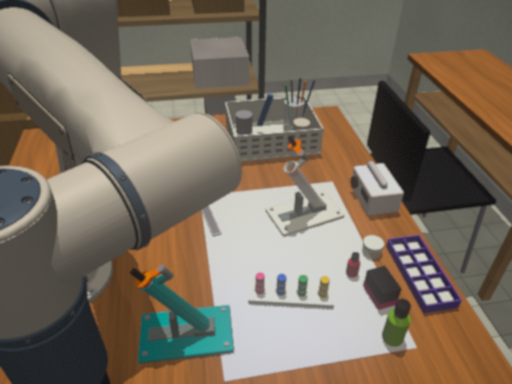

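View pics/top0.png

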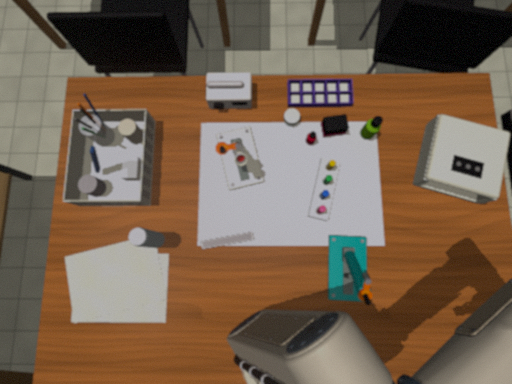

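Side view: rack capsules are pink (260,282), blue (281,283), green (303,285) and yellow (324,287). The clear tube on its white base is at (305,190), with the orange gate at (296,146). The top view has the same tube at about (240,160), gate (222,148), and rack capsules at (322..332, 165..210). Look-alike: the turquoise tube at side (170,310), top (355,270), which isn't meant. I choose the clear one on the white base and check it in a close crop.

```bash
cat > h.py <<'E'
import cv2,numpy as np
from bench import vision,readout
def cam(n):
    c=vision.read_camera(n); R=cv2.Rodrigues(c["rvec"])[0]; t=np.ravel(c["tvec"])
    return dict(img=c["color"],K=c["camera_matrix"],R=R,t=t,C=-R.T@t)
def ray(c,uv):
    d=c["R"].T@np.linalg.inv(c["K"])@np.array([uv[0],uv[1],1.]); return d/np.linalg.norm(d)
def plane(c,uv,z):
    d=ray(c,uv); return c["C"]+d*(z-c["C"][2])/d[2]
def tri(c1,u1,c2,u2):
    a,b=ray(c1,u1),ray(c2,u2); A=np.array([a,-b]).T
    s=np.linalg.lstsq(A,c2["C"]-c1["C"],rcond=None)[0]
    p,q=c1["C"]+a*s[0],c2["C"]+b*s[1]; return (p+q)/2,np.linalg.norm(p-q)
def proj(c,P):
    x=c["K"]@(c["R"]@np.asarray(P)+c["t"]); return x[:2]/x[2]
def blobs(c,h0,h1,smin=110,vmin=60,roi=None,amin=6):
    hsv=cv2.cvtColor(c["img"],cv2.COLOR_RGB2HSV); m=cv2.inRange(hsv,(h0,smin,vmin),(h1,255,255))
    if roi: k=np.zeros_like(m);x0,y0,x1,y1=roi;k[y0:y1,x0:x1]=255;m&=k
    n,l,s,ce=cv2.connectedComponentsWithStats(m)
    return [(s[i,4],ce[i].round(1),s[i,:4]) for i in range(1,n) if s[i,4]>=amin]
def crop(c,box,f,name):
    x0,y0,x1,y1=box; cv2.imwrite(f"pics/{name}.png",cv2.resize(c["img"][y0:y1,x0:x1,::-1],None,fx=f,fy=f,interpolation=cv2.INTER_CUBIC))
E
python3 - <<'E'
from h import *
s,t=cam("side"),cam("top")
a=cv2.resize(s["img"][130:240,250:360],None,fx=5,fy=5,interpolation=cv2.INTER_CUBIC)[:550,:400]
a=cv2.resize(s["img"][130:240,258:348],(400,489),interpolation=cv2.INTER_CUBIC)
b=cv2.resize(t["img"][118:198,204:270],(400,485),interpolation=cv2.INTER_CUBIC)
im=np.zeros((490,800,3),np.uint8); im[:489,:400]=a; im[:485,400:]=b
cv2.imwrite("pics/tube.png",im[:,:,::-1])
for nm,h in dict(pink=(160,176),blue=(100,125),green=(50,85),yellow=(20,33)).items():
    print(nm,blobs(s,*h,roi=(235,260,345,310)),blobs(t,*h,roi=(300,150,350,220)))
print("orange",blobs(s,5,18,150,120,(270,130,340,200)),blobs(t,3,18,150,120,(204,118,270,198)))
print("red",blobs(s,0,4,130,60,(270,130,340,230)),blobs(t,0,4,130,60,(204,118,270,198)))
E
```

```text
pink [(np.int32(30), array([259.7, 276.1]), array([257, 274,   7,   5], dtype=int32))] [(np.int32(33), array([321.3, 208.8]), array([318, 206,   7,   6], dtype=int32))]
blue [(np.int32(34), array([281.2, 277.4]), array([278, 275,   7,   6], dtype=int32))] [(np.int32(33), array([324.9, 193.5]), array([322, 191,   7,   6], dtype=int32))]
green [(np.int32(25), array([302.8, 278.2]), array([300, 276,   6,   5], dtype=int32))] [(np.int32(29), array([328.3, 178.4]), array([326, 176,   6,   6], dtype=int32))]
yellow [(np.int32(46), array([324.4, 279.9]), array([321, 277,   8,   7], dtype=int32))] [(np.int32(44), array([331. , 164.1]), array([328, 160,   7,   9], dtype=int32))]
orange [(np.int32(1200), array([326.7, 159. ]), array([301, 130,  39,  60], dtype=int32)), (np.int32(108), array([295.6, 146. ]), array([288, 139,  14,  14], dtype=int32)), (np.int32(160), array([277.5, 169.7]), array([270, 163,  17,  17], dtype=int32))] [(np.int32(198), array([236.5, 119. ]), array([204, 118,  66,   3], dtype=int32)), (np.int32(96), array([224.8, 146.5]), array([216, 143,  19,  11], dtype=int32))]
red [] [(np.int32(24), array([240.4, 158.1]), array([238, 156,   6,   5], dtype=int32))]
```

View pics/tube.png

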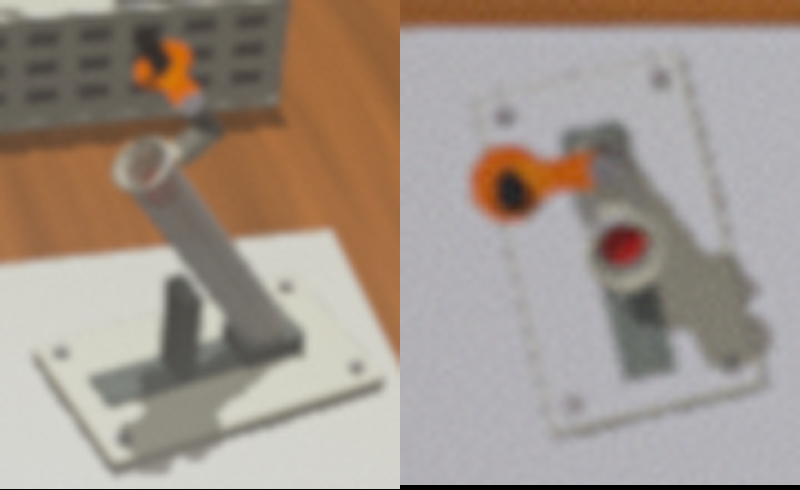

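The crop confirms the clear tube: mouth at side px (290,168) and top px (241,159), red follower inside, gate open to the left (+y). Next I work out the positions.

```bash
cat >> h.py <<'E'
def frame(M,az):
    a=np.array([np.cos(az),np.sin(az),0]);s,c=np.sin(np.radians(32)),np.cos(np.radians(32))
    x=c*a+[0,0,s]; z=-s*a+[0,0,c]; return np.array([x,np.cross(z,x),z]).T
E
python3 - <<'E'
from h import *
s,t=cam("side"),cam("top")
sp=lambda p:(258+p[0]*.225,130+p[1]*.225); tp=lambda p:(204+(p[0]-400)*.165,118+p[1]*.165)
for nm,a,b in (("pink",(259.7,276.1),(321.3,208.8)),("blue",(281.2,277.4),(324.9,193.5)),("green",(302.8,278.2),(328.3,178.4)),("yellow",(324.4,279.9),(331,164.1))):
    print(nm,tri(s,a,t,b),plane(t,b,.066).round(4))
print("mouth",tri(s,sp((143,167)),t,tp((623,247))),plane(t,tp((623,247)),.187),plane(s,sp((143,167)),.187))
print("knobtop",tri(s,sp((150,45)),t,tp((513,192))))
print("disc",tri(s,sp((163,68)),t,tp((507,183))))
tc=[plane(t,tp(p),.012) for p in((475,105),(683,57),(768,385),(555,437))]
print(np.round(tc,4)); e=tc[1]-tc[2]; f=tc[0]-tc[3]
print("az",np.degrees([np.arctan2(e[1],e[0]),np.arctan2(f[1],f[0])]),np.linalg.norm(e),np.linalg.norm(f))
sc=[plane(s,sp(p),.012) for p in((35,352),(382,384),(117,465))]; print("side corners",np.round(sc,4))
print("center",np.mean(tc,0))
E
```

```text
pink (array([ 0.46093674, -0.13373213,  0.05899165]), np.float64(0.0029535040745281844)) [ 0.4585 -0.1324  0.066 ]
blue (array([ 0.50918114, -0.14675309,  0.05940685]), np.float64(0.003197349499415222)) [ 0.5064 -0.1454  0.066 ]
green (array([ 0.55743917, -0.15914787,  0.06083702]), np.float64(0.003622299331298563)) [ 0.5544 -0.1579  0.066 ]
yellow (array([ 0.6056657 , -0.1704696 ,  0.05761564]), np.float64(0.0052752369033471766)) [ 0.6007 -0.1684  0.066 ]
mouth (array([0.58731804, 0.11075408, 0.1811951 ]), np.float64(0.0008298767858155616)) [0.58523235 0.11045857 0.187     ] [0.58553117 0.10308754 0.187     ]
knobtop (array([0.59871439, 0.15709807, 0.23511148]), np.float64(0.00281967268749143))
disc (array([0.60931005, 0.16215707, 0.21470596]), np.float64(0.0026178580139338977))
[[0.7182 0.2038 0.012 ]
 [0.7457 0.0871 0.012 ]
 [0.5568 0.0405 0.012 ]
 [0.5284 0.1563 0.012 ]]
az [13.85494906 14.05942366] 0.1945470167833271 0.1956189715379902
side corners [[0.5344 0.1489 0.012 ]
 [0.7484 0.0803 0.012 ]
 [0.5633 0.0373 0.012 ]]
center [0.63728513 0.12193797 0.012     ]
```

```bash
python3 - <<'E'
from h import *
from bench import env
print(env.tip_extent,[x for x in dir(env) if x[0]!='_'])
# rack fit: capsules at 50 mm pitch (mean of tri / plane estimates)
P=np.array([[.4597,-.1331],[.5078,-.1461],[.5559,-.1585],[.6032,-.1694]])
k=np.array([-75,-25,25,75])/1000
az=np.arctan2(*(k@P)[::-1]); c=P.mean(0); d=np.array([np.cos(az),np.sin(az)])
print("rack az",np.degrees(az),(c+np.outer(k,d)).round(4).tolist())
M=np.array([.5855,.109,.187]); R=frame(M,np.radians(14)); print(R.round(3).tolist())
s,t=cam("side"),cam("top")
for th in np.arange(1.5,2.2,.1):
    f=lambda z:M+R@[.044-.044*np.cos(th),.044*np.sin(th),z]
    print(round(th,1),f(.038).round(4),proj(s,f(.038)).round(1),proj(t,f(.038)).round(1),proj(s,f(.008)).round(1),proj(t,f(.008)).round(1))
print("meas knobtop side",258+150*.225,130+45*.225,"top",204+113*.165,118+192*.165,"disc side",258+163*.225,130+68*.225,"top",204+107*.165,118+183*.165)
print(readout.observe()["tcp_pos"])
E
```

```text
0.008 ['Unreachable', 'tip_extent']
rack az -14.222003068960994 [[0.4589, -0.1333], [0.5074, -0.1456], [0.5559, -0.1579], [0.6044, -0.1702]]
[[0.823, -0.242, -0.514], [0.205, 0.97, -0.128], [0.53, 0.0, 0.848]]
1.5 [0.589  0.1551 0.2409] [287.9 139.1] [223.1 152. ] [292.7 146. ] [222.8 149.3]
1.6 [0.5926 0.1561 0.2432] [289.2 138. ] [222.7 150.4] [294. 145.] [222.4 147.8]
1.7 [0.5963 0.1567 0.2455] [290.6 137. ] [222.4 148.9] [295.4 144. ] [222.1 146.3]
1.8 [0.6    0.1568 0.2478] [292.  136.1] [222.3 147.3] [296.8 143.1] [222.  144.7]
1.9 [0.6038 0.1565 0.2501] [293.5 135.3] [222.4 145.6] [298.2 142.3] [222.  143.2]
2.0 [0.6076 0.1557 0.2522] [295.  134.7] [222.6 144. ] [299.7 141.7] [222.2 141.6]
2.1 [0.6113 0.1546 0.2543] [296.6 134.1] [223.  142.5] [301.3 141.1] [222.6 140.1]
2.2 [0.6149 0.153  0.2563] [298.1 133.6] [223.5 140.9] [302.8 140.7] [223.1 138.6]
meas knobtop side 291.75 140.125 top 222.645 149.68 disc side 294.675 145.3 top 221.655 148.195
[ 0.17186278 -0.52238437  0.23914298]
```

```bash
python3 -m jog '[[0.84,0.94,0,0,0,-0.84,0.3],[0.84,0.94,0,0,0,0,0.3],[0.84,0.94,0,0,0,0,0.3],[0.84,0.94,0,0,0,0,0.3],[0.84,0.94,0,0,0,0,0.3],[0.84,0.94,0,0,0,0,0.3],[0.84,0.94,0,0,0,0,0.3],[0.84,0.94,0,0,0,0,0.3],[0.84,0.94,0,0,0,0,0.3],[0.84,0.94,0,0,0,0,0.3]]' 60
python3 -m jog '[[0.84,0.94,-0.6,0,0,0,0.3],[0.84,0.94,-0.6,0,0,0,0.3],[0.84,0.94,-0.8,0,0,0,0.3],[0.84,0.94,-0.8,0,0,0,0.3],[0.84,0.94,-0.8,0,0,0,0.3],[0.84,0.94,-0.8,0,0,0,0.3],[0,0,0,0,0,0,0.3],[0,0,0,0,0,0,0.3]]'
python3 - <<'E'
from h import *
s,t=cam("side"),cam("top"); o=readout.observe(); print(o["tcp_pos"],cv2.Rodrigues(o["ee_rot"])[0].round(3).tolist())
a=cv2.resize(s["img"][220:320,230:350],(400,333),interpolation=cv2.INTER_CUBIC)
b=cv2.resize(t["img"][140:240,270:390],(400,333),interpolation=cv2.INTER_CUBIC)
cv2.imwrite("pics/g1.png",np.hstack([a,b])[:,:,::-1])
E
```

```text
time: 1.65
tcp_pos: [0.3825, -0.2866, 0.2394]
ee_rot: [1.934, 2.476, 0.0]
contact_force: [0.0, -0.7, -0.4]
grip_width: 0.0599
time: 2.65
tcp_pos: [0.5079, -0.1467, 0.1296]
ee_rot: [1.933, 2.476, -0.0]
contact_force: [0.2, -1.1, 0.4]
grip_width: 0.0597
[ 0.50786768 -0.14701934  0.13004941] [[-0.241, 0.97, 0.001], [0.97, 0.241, -0.0], [-0.0, 0.001, -1.0]]
```

View pics/g1.png

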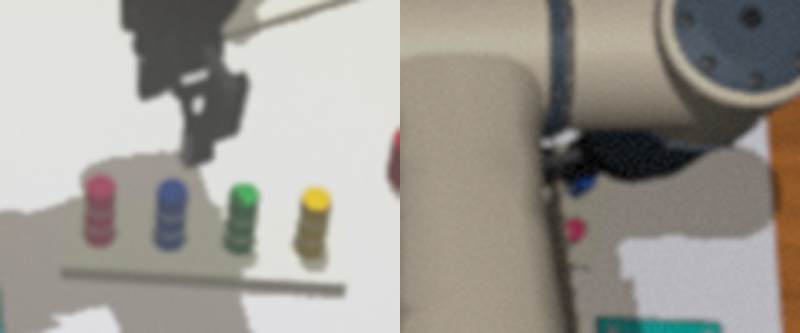

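Side view shows the open fingers above blue (px 172,190 in the crop) and clear of pink and green. I descend, grip and lift.

```bash
python3 -m jog '[[0,0.05,-0.9,0,0,0,0.3],[0,0,-0.9,0,0,0,0.3],[0,0,-0.9,0,0,0,0.3],[0,0,0,0,0,0,0.3],[0,0,0,0,0,0,0.9],[0,0,0,0,0,0,0.9],[0,0,0,0,0,0,0.9],[0,0,0,0,0,0,0.9],[0,0,0,0,0,0,0.9]]' 60
python3 - <<'E'
from h import *
s=cam("side"); o=readout.observe(); print(o["tcp_pos"],o["grip_width"],o["contact_force"],o["torque"])
print(blobs(s,100,125,roi=(235,250,345,310)))
E
```

```text
time: 3.88
tcp_pos: [0.509, -0.1455, 0.0632]
ee_rot: [1.932, 2.474, 0.002]
contact_force: [-0.3, -0.0, 5.9]
grip_width: 0.0191
[ 0.50900801 -0.14543724  0.06319004] 0.019177658081390173 [-0.77816718  0.16690096  5.79715953] [-0.09039846  0.202664   -0.0229882 ]
[]
```

```bash
python3 -m jog '[[0,0,0.92,0,0,0,0.9],[0,0,0.92,0,0,0,0.9],[0,0,0.92,0,0,0,0.9],[0,0,0.92,0.22,-0.887,0,0.9],[0,0,0.92,0.22,-0.887,0,0.9],[0,0,0.92,0.22,-0.887,0,0.9],[0,0,0.92,0.22,-0.887,0,0.9],[0,0,0.92,0.22,-0.887,0,0.9],[0.16,0.98,0,0.22,-0.887,0,0.9],[0.16,0.98,0,0.22,-0.887,0,0.9]]'
python3 -m jog '[[0.16,0.98,0,0,0,0,0.9],[0.16,0.98,0,0,0,0,0.9],[0.16,0.98,0,0,0,0,0.9],[0.16,0.98,0,0,0,0,0.9],[0.16,0.98,0,0,0,0,0.9],[0.16,0.98,0,0,0,0,0.9],[0.16,0.98,0,0,0,0,0.9],[0.16,0.98,0,0,0,0,0.9],[0,0,0,0,0,0,0.9],[0,0,0,0,0,0,0.9]]'
python3 - <<'E'
from h import *
s,t=cam("side"),cam("top"); o=readout.observe(); p=o["tcp_pos"];T=cv2.Rodrigues(o["ee_rot"])[0]; print(p,T[:,2].round(3),o["grip_width"])
a=cv2.resize(s["img"][130:220,250:350],(400,360),interpolation=cv2.INTER_CUBIC)
b=cv2.resize(t["img"][120:210,200:300],(400,360),interpolation=cv2.INTER_CUBIC)
cv2.imwrite("pics/m1.png",np.hstack([a,b])[:,:,::-1])
for L in(.055,.0,.01):
  for c,x0,y0,ox in((s,250,130,0),(t,200,120,400)): q=proj(c,p+T[:,2]*L); print(L,((q-[x0,y0])*4+[ox,0]).round(0))
E
```

```text
time: 5.18
tcp_pos: [0.5158, -0.0958, 0.2463]
ee_rot: [1.681, 2.149, 0.62]
contact_force: [0.3, 0.3, -1.8]
grip_width: 0.0191
time: 6.42
tcp_pos: [0.5475, 0.0995, 0.2455]
ee_rot: [1.682, 2.153, 0.616]
contact_force: [0.7, -0.2, -0.8]
grip_width: 0.0184
[0.54773033 0.09919658 0.24580482] [ 0.514  0.127 -0.848] 0.018947360804905417
0.055 [146. 134.]
0.055 [568. 163.]
0.0 [109.  83.]
0.0 [575. 185.]
0.01 [116.  93.]
0.01 [574. 181.]
```

View pics/m1.png

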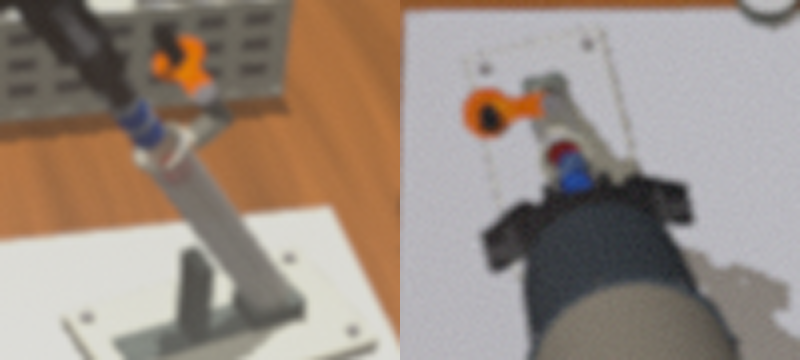

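```bash
cat >> h.py <<'E'
RIM={"side":(290.2,167.6),"top":(240.8,158.8)}
def lateral(h,rois):
    """image offset of rim centre from the held capsule's axis line, each view, and world shift solving both"""
    o=readout.observe(); p=o["tcp_pos"];T=cv2.Rodrigues(o["ee_rot"])[0]; A=[];B=[]
    for n in("side","top"):
        c=cam(n); b=max(blobs(c,*h,smin=90,vmin=40,roi=rois[n]),key=lambda b:b[0])
        d=proj(c,p+T[:,2]*.06)-proj(c,p); d/=np.linalg.norm(d); nrm=np.array([-d[1],d[0]])
        e=nrm@(np.array(RIM[n])-b[1]); q=p+T[:,2]*.04
        A.append([nrm@(proj(c,q+T[:,i]*.001)-proj(c,q)) for i in(0,1)]); B.append(e); print(n,b,"offset px",e.round(2))
    x=np.linalg.solve(A,B); print("shift mm tool x,y",x.round(1),"world mm",(T[:,:2]@x).round(1))
E
python3 - <<'E'
from h import *
lateral((100,128),dict(side=(275,140,305,180),top=(230,145,255,175)))
E
```

```text
Traceback (most recent call last):
  File "h.py", line 31, in lateral
    c=cam(n); b=max(blobs(c,*h,smin=90,vmin=40,roi=rois[n]),key=lambda b:b[0])
                ~~~^^^^^^^^^^^^^^^^^^^^^^^^^^^^^^^^^^^^^^^^^^^^^^^^^^^^^^^^^^^
ValueError: max() iterable argument is empty
```

```bash
sed -i 's/b=max(blobs(c,\*h,smin=90,vmin=40,roi=rois\[n\]),key=lambda b:b\[0\])/bb=blobs(c,*h,smin=SM,vmin=40,roi=rois[n],amin=3); b=(0,sum(k[0]*k[1] for k in bb)\/sum(k[0] for k in bb),[(int(k[0]),k[1].tolist()) for k in bb])/; s/def lateral(h,rois)/def lateral(h,rois,SM=80)/' h.py
python3 - <<'E'
from h import *
lateral((100,135),dict(side=(275,140,300,175),top=(230,145,255,175)),SM=70)
E
```

```text
side (0, array([286.064, 160.6  ]), [(14, [284.7, 158.4]), (11, [287.8, 163.4])]) offset px 0.87
top (0, array([243.1, 163.4]), [(70, [243.1, 163.4])]) offset px -0.85
shift mm tool x,y [ 2.2 -2.1] world mm [-2.3  1.7 -1.1]
```

```bash
python3 -m jog '[[-0.05,0.05,-0.02,0,0,0,0.9],[0.257,0.064,-0.424,0,0,0,0.9],[0.257,0.064,-0.424,0,0,0,0.9],[0,0,0,0,0,0,0.9]]'; python3 - <<'E'
from h import *
o=readout.observe();T=cv2.Rodrigues(o["ee_rot"])[0];print("F tool",(T.T@o["contact_force"]).round(1),"torque",(T.T@o["torque"]).round(2),o["tcp_pos"],o["grip_width"])
lateral((100,135),dict(side=(275,140,300,175),top=(230,145,255,175)),SM=70)
E
```

```text
time: 7.18
tcp_pos: [0.5597, 0.1046, 0.2226]
ee_rot: [1.682, 2.154, 0.615]
contact_force: [0.8, 2.1, 0.5]
grip_width: 0.0186
F tool [1.8 1.3 0.3] torque [1.23 0.8  0.01] [0.55973292 0.10455997 0.22255362] 0.018639856656715394
side (0, array([288.5, 164. ]), [(11, [288.5, 164.0])]) offset px 0.79
top (0, array([241.4, 161.1]), [(63, [241.4, 161.1])]) offset px 0.08
shift mm tool x,y [-0.3 -2.1] world mm [-1.6 -0.8 -1.1]
```

```bash
python3 -m jog '[[0.22,0.06,-0.434,0,0,0,0.9],[0,0,0,0,0,0,0.9]]'; python3 -m jog '[[0.257,0.064,-0.424,0,0,0,0.9],[0,0,0,0,0,0,0.9]]';  python3 - <<'E'
from h import *
o=readout.observe();T=cv2.Rodrigues(o["ee_rot"])[0];print("F tool",(T.T@o["contact_force"]).round(1),"torque",(T.T@o["torque"]).round(2),o["tcp_pos"],o["grip_width"])
s,t=cam("side"),cam("top")
a=cv2.resize(s["img"][140:210,270:340],(400,400),interpolation=cv2.INTER_CUBIC)
b=cv2.resize(t["img"][130:200,205:275],(400,400),interpolation=cv2.INTER_CUBIC)
cv2.imwrite("pics/m2.png",np.hstack([a,b])[:,:,::-1])
E
```

```text
time: 7.52
tcp_pos: [0.5652, 0.106, 0.2126]
ee_rot: [1.681, 2.153, 0.616]
contact_force: [1.5, 1.3, -0.8]
grip_width: 0.0188
time: 7.78
tcp_pos: [0.5718, 0.1076, 0.2019]
ee_rot: [1.682, 2.153, 0.616]
contact_force: [1.7, 3.2, 0.4]
grip_width: 0.0189
F tool [2.7 2.3 1. ] torque [ 0.79  0.68 -0.02] [0.57178144 0.10755304 0.20194249] 0.01889586391166251
```

View pics/m2.png

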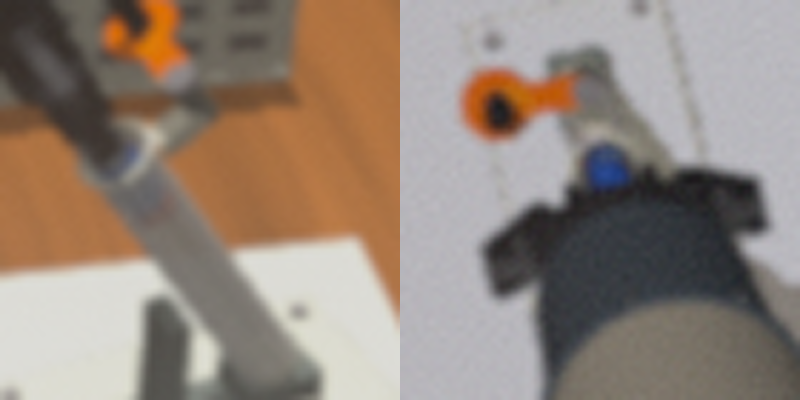

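```bash
python3 -m jog '[[0.206,0.051,-0.339,0,0,0,0.9],[0,0,0,0,0,0,0.9]]'; python3 -m jog '[[0,0,0,0,0,0,0.4],[0,0,0,0,0,0,0.4],[0,0,0,0,0,0,0.4],[-0.514,-0.128,0.848,0,0,0,0.4],[-0.2,-0.05,0.34,0,0,0,1],[0,0,0,0,0,0,1],[0,0,0,0,0,0,1],[0,0,0,0,0,0,1],[0,0,0,0,0,0,1]]'; cat >> h.py <<'E'
M=np.array([.5855,.109,.187]); RT=frame(M,np.radians(14))
def st():
    o=readout.observe();T=cv2.Rodrigues(o["ee_rot"])[0]
    print("F tool",(T.T@o["contact_force"]).round(1),"tube-frame TCP mm",(RT.T@(o["tcp_pos"]-M)*1000).round(1),"tool z err",(RT.T@T[:,2]).round(3),"w",round(o["grip_width"],4),"t",o["time"])
E
python3 -c "
from h import *
st(); s,t=cam('side'),cam('top')
print(blobs(s,100,130,60,40,(275,145,310,180),3),blobs(t,100,130,70,40,(230,145,255,175),3))"
```

```text
time: 8.12
tcp_pos: [0.5769, 0.1088, 0.1937]
ee_rot: [1.681, 2.153, 0.616]
contact_force: [3.9, 3.1, 0.2]
grip_width: 0.0189
time: 9.25
tcp_pos: [0.5587, 0.1041, 0.2233]
ee_rot: [1.682, 2.153, 0.615]
contact_force: [0.0, 0.2, -0.6]
grip_width: -0.0
F tool [ 0.2 -0.3  0.6] tube-frame TCP mm [-3.9  1.7 45.2] tool z err [-0.001 -0.001 -1.   ] w -0.0 t 9.25
[(np.int32(55), array([288.1, 165.3]), array([284, 161,   9,   9], dtype=int32))] [(np.int32(36), array([240.6, 158.6]), array([238, 156,   7,   7], dtype=int32))]
```

```bash
python3 -m jog '[[0.1,0.025,0.064,0,0,0,1],[0.257,0.064,-0.424,0,0,0,1],[0.257,0.064,-0.424,0,0,0,1],[0.103,0.026,-0.17,0,0,0,1]]'; python3 -c "
from h import *
st()"; python3 -m jog '[[0.082,0.02,-0.136,0,0,0,1],[0,0,0,0,0,0,1]]'; python3 -c "
from h import *
st()"; python3 -m jog '[[0.051,0.013,-0.085,0,0,0,1],[0,0,0,0,0,0,1]]'; python3 -c "
from h import *
st()"
```

```text
time: 9.85
tcp_pos: [0.5771, 0.1086, 0.1991]
ee_rot: [1.681, 2.153, 0.615]
contact_force: [-1.2, -0.9, 3.1]
grip_width: -0.0002
F tool [-0.6  0.5 -3.3] tube-frame TCP mm [-0.5  1.7 14.7] tool z err [-0.001 -0.001 -1.   ] w -0.0002 t 9.85
time: 10.1
tcp_pos: [0.5785, 0.109, 0.196]
ee_rot: [1.682, 2.153, 0.615]
contact_force: [0.2, 0.4, -0.4]
grip_width: 0.0001
F tool [0.4 0.  0.4] tube-frame TCP mm [-1.   1.7 11.2] tool z err [-0.001 -0.001 -1.   ] w 0.0001 t 10.1
time: 10.35
tcp_pos: [0.5798, 0.1094, 0.1943]
ee_rot: [1.682, 2.153, 0.616]
contact_force: [-0.2, -0.3, 0.5]
grip_width: -0.0
F tool [-0.2  0.  -0.6] tube-frame TCP mm [-0.7  1.7  9.1] tool z err [-0.001 -0.001 -1.   ] w -0.0 t 10.35
```

```bash
python3 -m jog '[[0.03,0.01,-0.05,0,0,0,1],[-0.514,-0.128,0.848,0,0,0,1],[-0.514,-0.128,0.848,0,0,0,0.3],[0.01,-0.948,0,-0.22,0.887,0,0.3],[0.01,-0.948,0,-0.22,0.887,0,0.3],[0.01,-0.948,0,-0.22,0.887,0,0.3],[0.01,-0.948,0,-0.22,0.887,0,0.3],[0.01,-0.948,0,-0.22,0.887,0,0.3],[0.01,-0.948,0,-0.22,0.887,0,0.3],[0.01,-0.948,0,-0.22,0.887,0,0.3]]';python3 -m jog '[[0.01,-0.948,-1,0,0,0,0.3],[0.01,-0.948,-1,0,0,0,0.3],[0.01,-0.948,-1,0,0,0,0.3],[0.01,-0.948,-1,0,0,0,0.3],[0,0,0,0,0,0,0.3],[0,0,0,0,0,0,0.3]]'; python3 - <<'E'
from h import *
o=readout.observe();print(o["tcp_pos"],cv2.Rodrigues(o["ee_rot"])[0].round(3).tolist())
s,t=cam("side"),cam("top")
print(blobs(s,100,130,60,40,(275,145,310,180),3),blobs(t,100,130,70,40,(230,145,255,175),3))
for nm,h in dict(pink=(160,176),green=(50,85),yellow=(20,33)).items():
    print(nm,blobs(s,*h,roi=(235,260,345,310)))
E
```

```text
time: 11.6
tcp_pos: [0.5568, -0.0632, 0.2354]
ee_rot: [-1.933, -2.474, 0.003]
contact_force: [-0.3, 1.0, -0.7]
grip_width: 0.0599
time: 12.35
tcp_pos: [0.5582, -0.1572, 0.1361]
ee_rot: [1.934, 2.475, 0.0]
contact_force: [-0.0, -0.6, 0.4]
grip_width: 0.0598
[ 0.55815639 -0.15719989  0.13607731] [[-0.242, 0.97, 0.001], [0.97, 0.242, -0.0], [-0.0, 0.001, -1.0]]
[(np.int32(33), array([289.2, 167.2]), array([286, 164,   7,   7], dtype=int32))] [(np.int32(44), array([240.6, 158.9]), array([237, 156,   8,   7], dtype=int32))]
pink [(np.int32(18), array([259.9, 275.9]), array([258, 274,   5,   5], dtype=int32))]
green []
yellow [(np.int32(40), array([324.8, 279.9]), array([322, 277,   7,   7], dtype=int32))]
```

```bash
python3 -m jog '[[-0.02,-0.02,-0.98,0,0,0,0.3],[0,0,-0.97,0,0,0,0.3],[0,0,-0.97,0,0,0,0.3],[0,0,0,0,0,0,0.3],[0,0,0,0,0,0,0.9],[0,0,0,0,0,0,0.9],[0,0,0,0,0,0,0.9],[0,0,0,0,0,0,0.9]]' 60; python3 -m jog '[[0,0,0.92,0,0,0,0.9],[0,0,0.92,0,0,0,0.9],[0,0,0.92,0,0,0,0.9]]'; python3 -c "
from h import *
s=cam('side');st();print(readout.observe()['tcp_pos'],blobs(s,50,85,80,40,(285,200,345,310),4))"
```

```text
time: 13.45
tcp_pos: [0.5584, -0.1581, 0.0643]
ee_rot: [1.932, 2.474, 0.002]
contact_force: [-0.4, 0.9, 7.5]
grip_width: 0.0188
time: 13.82
tcp_pos: [0.557, -0.1578, 0.1323]
ee_rot: [-1.934, -2.475, -0.0]
contact_force: [-1.1, -0.0, -1.5]
grip_width: 0.0193
F tool [-0.   0.9 -2.7] tube-frame TCP mm [-103.9 -253.     4.7] tool z err [-0.526 -0.003 -0.85 ] w 0.0188 t 13.875
[ 0.5587763  -0.1584055   0.13588763] []
```

```bash
python3 -m jog '[[0,0,0.874,0.22,-0.887,0,0.9],[0,0,0.874,0.22,-0.887,0,0.9],[0,0,0.874,0.22,-0.887,0,0.9],[0,0,0.874,0.22,-0.887,0,0.9],[0,0,0.874,0.22,-0.887,0,0.9],[-0.043,0.945,0,0.22,-0.887,0,0.9],[-0.043,0.945,0,0.22,-0.887,0,0.9],[-0.043,0.945,0,0,0,0,0.9],[-0.043,0.945,0,0,0,0,0.9],[-0.043,0.945,0,0,0,0,0.9]]'; python3 -m jog '[[-0.043,0.945,0,0,0,0,0.9],[-0.043,0.945,0,0,0,0,0.9],[-0.043,0.945,0,0,0,0,0.9],[-0.043,0.945,0,0,0,0,0.9],[-0.043,0.945,0,0,0,0,0.9],[-0.043,0.945,0,0,0,0,0.9],[0,0,0,0,0,0,0.9],[0,0,0,0,0,0,0.9]]'; python3 -c "
from h import *
st()
lateral((45,90),dict(side=(275,140,300,175),top=(230,145,255,175)),SM=70)"
```

```text
time: 15.12
tcp_pos: [0.5514, -0.0391, 0.2407]
ee_rot: [1.682, 2.152, 0.617]
contact_force: [0.0, -0.4, -1.3]
grip_width: 0.0189
time: 16.12
tcp_pos: [0.5452, 0.1017, 0.2407]
ee_rot: [1.682, 2.153, 0.616]
contact_force: [0.4, 1.2, -0.8]
grip_width: 0.0189
F tool [1.1 0.1 1. ] tube-frame TCP mm [-6.2  2.7 67.2] tool z err [-0.001 -0.001 -1.   ] w 0.0189 t 16.125
side (0, array([284.36216216, 162.42162162]), [(20, [282.8, 160.4]), (17, [286.2, 164.8])]) offset px -1.55
top (0, array([242.4, 164.9]), [(57, [242.4, 164.9])]) offset px 0.19
shift mm tool x,y [-0.3  4. ] world mm [3.3 0.5 2.1]
```

```bash
python3 -m jog '[[0.132,0.025,0.085,0,0,0,0.9],[0.206,0.051,-0.339,0,0,0,0.9],[0.206,0.051,-0.339,0,0,0,0.9],[0,0,0,0,0,0,0.9]]'; python3 -c "
from h import *
st()"; python3 -m jog '[[0.206,0.051,-0.339,0,0,0,0.9],[0,0,0,0,0,0,0.9]]'; python3 -c "
from h import *
st()";
```

```text
time: 16.73
tcp_pos: [0.5591, 0.1051, 0.2248]
ee_rot: [1.682, 2.153, 0.614]
contact_force: [0.5, 0.3, -1.1]
grip_width: 0.0192
F tool [ 0.2 -0.1  1.2] tube-frame TCP mm [-2.4  2.6 46.1] tool z err [-0.002 -0.001 -1.   ] w 0.0192 t 16.725
time: 16.98
tcp_pos: [0.5642, 0.1064, 0.2166]
ee_rot: [1.682, 2.153, 0.615]
contact_force: [1.3, 1.7, -1.0]
grip_width: 0.0189
F tool [1.3 0.8 1.7] tube-frame TCP mm [-2.4  2.7 36.4] tool z err [-0.001 -0.001 -1.   ] w 0.0189 t 16.975
```

```bash
python3 -m jog '[[0.18,0.045,-0.297,0,0,0,0.9],[0.18,0.045,-0.297,0,0,0,0.9],[0,0,0,0,0,0,0.9]]'; python3 -c "
from h import *
st()"; python3 -m jog '[[0.18,0.045,-0.297,0,0,0,0.9],[0,0,0,0,0,0,0.9]]'; python3 -c "
from h import *
st()"; python3 -m jog '[[0,0,0,0,0,0,0.4],[0,0,0,0,0,0,0.4],[0,0,0,0,0,0,0.4],[-0.514,-0.128,0.848,0,0,0,0.4],[-0.2,-0.05,0.34,0,0,0,1],[0,0,0,0,0,0,1],[0,0,0,0,0,0,1],[0,0,0,0,0,0,1],[0,0,0,0,0,0,1]]'; python3 -c "
from h import *
st(); s,t=cam('side'),cam('top')
print(blobs(s,45,90,60,40,(275,145,310,180),3),blobs(t,45,90,70,40,(230,145,255,175),3))"
```

```text
time: 17.35
tcp_pos: [0.5733, 0.1087, 0.2018]
ee_rot: [1.682, 2.153, 0.615]
contact_force: [2.0, 0.1, -0.3]
grip_width: 0.0189
F tool [-0.4  1.5  1.3] tube-frame TCP mm [-2.3  2.7 18.8] tool z err [-0.001 -0.001 -1.   ] w 0.0189 t 17.35
time: 17.6
tcp_pos: [0.5778, 0.1098, 0.1947]
ee_rot: [1.682, 2.153, 0.616]
contact_force: [2.1, 1.0, 0.1]
grip_width: 0.0188
F tool [0.4 2.  1.1] tube-frame TCP mm [-2.   2.7 10.4] tool z err [-0.001 -0.001 -1.   ] w 0.0188 t 17.6
time: 18.73
tcp_pos: [0.5598, 0.1053, 0.2244]
ee_rot: [1.682, 2.153, 0.615]
contact_force: [-0.1, -0.4, 0.0]
grip_width: 0.0003
F tool [-0.4 -0.1 -0.1] tube-frame TCP mm [-2.1  2.6 45.4] tool z err [-0.001 -0.001 -1.   ] w 0.0003 t 18.725
[(np.int32(52), array([288.5, 165.5]), array([285, 162,   8,   8], dtype=int32))] [(np.int32(31), array([240.6, 158.3]), array([238, 156,   7,   6], dtype=int32))]
```

```bash
python3 -m jog '[[0.257,0.064,-0.424,0,0,0,1],[0.257,0.064,-0.424,0,0,0,1],[0.175,0.044,-0.288,0,0,0,1],[0.082,0.02,-0.136,0,0,0,1]]'; python3 -c "
from h import *
st()"; python3 -m jog '[[0,0,0,0,0,0,1]]'; python3 -c "
from h import *
st()"; python3 -m jog '[[-0.514,-0.128,0.848,0,0,0,1],[-0.514,-0.128,0.848,0,0,0,0.3],[-0.371,-0.947,0,-0.22,0.887,0,0.3],[-0.371,-0.947,0,-0.22,0.887,0,0.3],[-0.371,-0.947,0,-0.22,0.887,0,0.3],[-0.371,-0.947,0,-0.22,0.887,0,0.3],[-0.371,-0.947,0,-0.22,0.887,0,0.3],[-0.371,-0.947,-0.79,-0.22,0.887,0,0.3],[-0.371,-0.947,-0.79,-0.22,0.887,0,0.3],[-0.371,-0.947,-0.79,0,0,0,0.3]]'; python3 -m jog '[[-0.371,-0.947,-0.79,0,0,0,0.3],[-0.371,-0.947,-0.79,0,0,0,0.3],[0,0,0,0,0,0,0.3],[0,0,0,0,0,0,0.3]]'; python3 -c "
from h import *
s,t=cam('side'),cam('top');print(readout.observe()['tcp_pos'])
print(blobs(s,45,90,60,40,(275,145,310,180),3),blobs(t,45,90,70,40,(230,145,255,175),3))"
```

```text
time: 19.32
tcp_pos: [0.5794, 0.1101, 0.1925]
ee_rot: [1.682, 2.153, 0.615]
contact_force: [-1.8, -0.4, 2.6]
grip_width: 0.0003
F tool [-0.  -0.2 -3.2] tube-frame TCP mm [-1.9  2.6  7.7] tool z err [-0.001 -0.001 -1.   ] w 0.0003 t 19.325
time: 19.45
tcp_pos: [0.579, 0.11, 0.1925]
ee_rot: [1.682, 2.153, 0.615]
contact_force: [-0.3, -0.2, -0.6]
grip_width: -0.0002
F tool [-0.1 -0.6  0.3] tube-frame TCP mm [-2.2  2.6  7.9] tool z err [-0.001 -0.001 -1.   ] w -0.0002 t 19.45
time: 20.7
tcp_pos: [0.4796, -0.086, 0.1752]
ee_rot: [-1.933, -2.475, 0.002]
contact_force: [0.0, -0.1, -0.2]
grip_width: 0.0599
time: 21.2
tcp_pos: [0.4612, -0.1328, 0.1375]
ee_rot: [1.933, 2.475, 0.001]
contact_force: [-0.0, -0.2, 0.4]
grip_width: 0.0598
[ 0.46150264 -0.13245532  0.1376978 ]
[(np.int32(44), array([289.3, 167.1]), array([285, 164,   9,   7], dtype=int32))] [(np.int32(38), array([240.2, 158.9]), array([237, 156,   7,   7], dtype=int32))]
```

```bash
python3 -m jog '[[-0.03,-0.03,-0.99,0,0,0,0.3],[0,0,-0.99,0,0,0,0.3],[0,0,-0.99,0,0,0,0.3],[0,0,0,0,0,0,0.3],[0,0,0,0,0,0,0.9],[0,0,0,0,0,0,0.9],[0,0,0,0,0,0,0.9],[0,0,0,0,0,0,0.9]]' 60; python3 -m jog '[[0,0,0.92,0,0,0,0.9],[0,0,0.92,0,0,0,0.9],[0,0,0.92,0,0,0,0.9],[0,0,0.9,0.22,-0.887,0,0.9],[0,0,0.9,0.22,-0.887,0,0.9],[0,0,0.9,0.22,-0.887,0,0.9],[0,0,0.9,0.22,-0.887,0,0.9],[0,0,0.9,0.22,-0.887,0,0.9],[0.346,0.938,0,0.22,-0.887,0,0.9],[0.346,0.938,0,0.22,-0.887,0,0.9]]'; python3 -m jog '[[0.346,0.938,0,0,0,0,0.9],[0.346,0.938,0,0,0,0,0.9],[0.346,0.938,0,0,0,0,0.9],[0.346,0.938,0,0,0,0,0.9],[0.346,0.938,0,0,0,0,0.9],[0.346,0.938,0,0,0,0,0.9],[0.346,0.938,0,0,0,0,0.9],[0.346,0.938,0,0,0,0,0.9],[0,0,0,0,0,0,0.9],[0,0,0,0,0,0,0.9]]';  python3 -c "
from h import *
st()
lateral((155,178),dict(side=(275,140,300,175),top=(230,145,255,175)),SM=70)"
```

```text
time: 22.3
tcp_pos: [0.4611, -0.1338, 0.064]
ee_rot: [1.932, 2.474, 0.002]
contact_force: [0.0, 0.1, 5.9]
grip_width: 0.0191
time: 23.55
tcp_pos: [0.4773, -0.0866, 0.2449]
ee_rot: [1.681, 2.149, 0.62]
contact_force: [0.3, -0.8, -1.0]
grip_width: 0.0188
time: 24.8
tcp_pos: [0.546, 0.1005, 0.2439]
ee_rot: [1.682, 2.153, 0.616]
contact_force: [-0.3, 0.2, 0.2]
grip_width: 0.0193
F tool [ 0.3 -0.1 -0.3] tube-frame TCP mm [-4.1  1.3 69.6] tool z err [-0.001 -0.001 -1.   ] w 0.0193 t 24.8
side (0, array([284.5, 161.4]), [(55, [284.5, 161.4])]) offset px -0.85
top (0, array([242.8, 164.8]), [(72, [242.8, 164.8])]) offset px -0.19
shift mm tool x,y [0.6 2.2] world mm [1.7 1.1 1.2]
```

```bash
python3 -m jog '[[0.06,0.05,0.04,0,0,0,0.9],[0.206,0.051,-0.339,0,0,0,0.9],[0.206,0.051,-0.339,0,0,0,0.9],[0,0,0,0,0,0,0.9]]'; python3 -c "
from h import *
st()"; python3 -m jog '[[0.206,0.051,-0.339,0,0,0,0.9],[0.206,0.051,-0.339,0,0,0,0.9],[0,0,0,0,0,0,0.9]]'; python3 -c "
from h import *
st()";python3 -m jog '[[0.18,0.045,-0.297,0,0,0,0.9],[0,0,0,0,0,0,0.9]]'; python3 -c "
from h import *
st()"
```

```text
time: 25.4
tcp_pos: [0.5582, 0.1044, 0.2268]
ee_rot: [1.682, 2.153, 0.614]
contact_force: [0.3, -0.4, -1.1]
grip_width: 0.019
F tool [-0.5 -0.4  1. ] tube-frame TCP mm [-2.3  2.1 48.4] tool z err [-0.002 -0.001 -1.   ] w 0.019 t 25.4
time: 25.78
tcp_pos: [0.5684, 0.107, 0.2098]
ee_rot: [1.682, 2.154, 0.614]
contact_force: [-0.1, 0.6, -1.3]
grip_width: 0.0188
F tool [ 0.6 -0.6  1.1] tube-frame TCP mm [-2.4  2.2 28.4] tool z err [-0.002 -0.001 -1.   ] w 0.0188 t 25.775
time: 26.02
tcp_pos: [0.5729, 0.1081, 0.2028]
ee_rot: [1.682, 2.153, 0.615]
contact_force: [-0.2, 0.1, -0.1]
grip_width: 0.019
F tool [ 0.1 -0.2 -0. ] tube-frame TCP mm [-2.2  2.2 20. ] tool z err [-0.002 -0.001 -1.   ] w 0.019 t 26.025
```

```bash
python3 -m jog '[[0.165,0.041,-0.271,0,0,0,0.9],[0,0,0,0,0,0,0.9]]'; python3 -c "
from h import *
st()"; python3 -m jog '[[0,0,0,0,0,0,0.4],[0,0,0,0,0,0,0.4],[0,0,0,0,0,0,0.4],[-0.514,-0.128,0.848,0,0,0,0.4],[-0.2,-0.05,0.34,0,0,0,1],[0,0,0,0,0,0,1],[0,0,0,0,0,0,1],[0,0,0,0,0,0,1],[0.257,0.064,-0.424,0,0,0,1],[0.257,0.064,-0.424,0,0,0,1]]'; python3 -m jog '[[0.144,0.036,-0.237,0,0,0,1],[0,0,0,0,0,0,1]]'; python3 -c "
from h import *
st()"
```

```text
time: 26.28
tcp_pos: [0.577, 0.1091, 0.1961]
ee_rot: [1.682, 2.153, 0.615]
contact_force: [0.0, 0.3, -1.5]
grip_width: 0.0187
F tool [ 0.3 -0.7  1.4] tube-frame TCP mm [-2.1  2.2 12.1] tool z err [-0.002 -0.001 -1.   ] w 0.0187 t 26.275
time: 27.52
tcp_pos: [0.5724, 0.1081, 0.2042]
ee_rot: [1.682, 2.153, 0.615]
contact_force: [-1.6, -0.9, 3.7]
grip_width: -0.0001
time: 27.78
tcp_pos: [0.5756, 0.1087, 0.1984]
ee_rot: [1.682, 2.153, 0.614]
contact_force: [-0.3, 0.7, 0.7]
grip_width: 0.0
F tool [ 0.8  0.3 -0.7] tube-frame TCP mm [-2.1  2.1 14.8] tool z err [-0.002 -0.001 -1.   ] w 0.0 t 27.775
```

Now small steps until the hard stop shows in the force (expected at TCP ≈ 11 mm).

```bash
python3 -m jog '[[0.041,0.01,-0.068,0,0,0,1],[0,0,0,0,0,0,1]]'; python3 -c "
from h import *
st()"; python3 -m jog '[[0.041,0.01,-0.068,0,0,0,1],[0,0,0,0,0,0,1]]'; python3 -c "
from h import *
st()";  python3 -m jog '[[0.041,0.01,-0.068,0,0,0,1],[0,0,0,0,0,0,1]]'; python3 -c "
from h import *
st()"
```

```text
time: 28.02
tcp_pos: [0.5767, 0.1092, 0.1979]
ee_rot: [1.682, 2.153, 0.616]
contact_force: [-0.2, 0.2, -0.1]
grip_width: 0.0001
F tool [ 0.3 -0.2 -0. ] tube-frame TCP mm [-1.4  2.3 13.8] tool z err [-0.    -0.001 -1.   ] w 0.0001 t 28.025
time: 28.28
tcp_pos: [0.5778, 0.1094, 0.1963]
ee_rot: [1.681, 2.152, 0.617]
contact_force: [-0.4, -0.9, 0.1]
grip_width: 0.0002
F tool [-0.8 -0.5 -0.4] tube-frame TCP mm [-1.3  2.3 11.8] tool z err [ 0.    -0.001 -1.   ] w 0.0002 t 28.275
time: 28.52
tcp_pos: [0.5799, 0.11, 0.1972]
ee_rot: [1.679, 2.15, 0.621]
contact_force: [-8.4, -2.4, 10.2]
grip_width: -0.0001
F tool [ -0.3  -1.9 -13.3] tube-frame TCP mm [ 1.   2.3 11.4] tool z err [ 0.004 -0.    -1.   ] w -0.0001 t 28.525
```

```bash
python3 -m jog '[[0.025,0.006,-0.04,0,0,0,1],[0,0,0,0,0,0,1]]'; python3 -c "
from h import *
st()"; python3 -m jog '[[-0.4,-0.1,0.66,0,0,0,1],[-0.375,-0.093,0.62,0,0,0,1],[-0.375,-0.093,0.62,0,0,0,0.4],[0.36,0.70,0.31,0,0,0,0.4],[0.36,0.70,0.31,0,0,0,0.4],[0.36,0.70,0.31,0,0,0,0.4],[0,0,0,0,0,0,0.4],[0,0,0,0,0,0,0.4]]'; python3 -c "
from h import *
st();s,t=cam('side'),cam('top')
a=cv2.resize(s['img'][110:190,260:340],(400,400),interpolation=cv2.INTER_CUBIC)
b=cv2.resize(t['img'][110:190,190:270],(400,400),interpolation=cv2.INTER_CUBIC)
cv2.imwrite('pics/k1.png',np.hstack([a,b])[:,:,::-1])
print(blobs(s,155,178,60,40,(275,145,310,180),3))
p=readout.observe()['tcp_pos']
for h in(0,-.028,-.042): print(h,(proj(s,p+RT[:,2]*h)-[260,110])*5,(proj(t,p+RT[:,2]*h)-[190,110])*5+[400,0])
"
```

```text
time: 28.78
tcp_pos: [0.5811, 0.1103, 0.1979]
ee_rot: [1.677, 2.149, 0.624]
contact_force: [-11.3, -3.5, 16.8]
grip_width: -0.0001
F tool [ -0.7  -0.9 -20.5] tube-frame TCP mm [ 2.4  2.4 11.3] tool z err [ 0.007 -0.    -1.   ] w -0.0001 t 28.775
time: 29.78
tcp_pos: [0.5775, 0.1554, 0.2632]
ee_rot: [1.682, 2.154, 0.614]
contact_force: [0.4, -0.7, 0.3]
grip_width: 0.0509
F tool [-0.8  0.3 -0.1] tube-frame TCP mm [43.3 47.  62.7] tool z err [-0.002 -0.001 -1.   ] w 0.0509 t 29.775
[(np.int32(44), array([289.1, 166.6]), array([286, 163,   8,   8], dtype=int32))]
0 [120.15498541 110.19007192] [561.19673558 218.39962355]
-0.028 [143.24454653 143.47138684] [559.63415914 205.45627495]
-0.042 [154.49655973 159.69004915] [558.8848884  199.24981225]
```

View pics/k1.png

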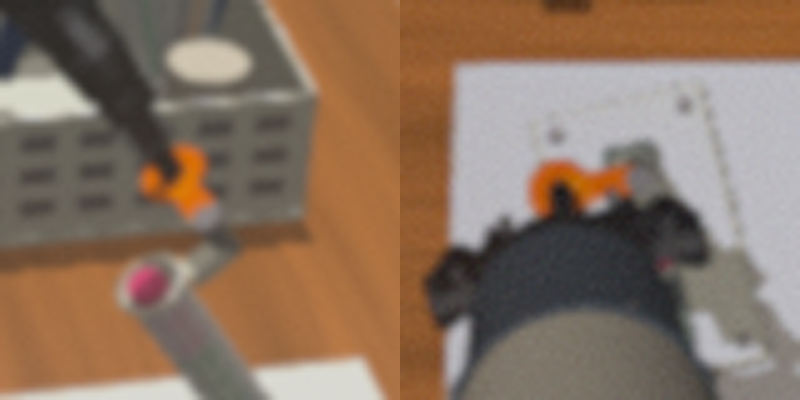

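```bash
python3 -m jog '[[0.13,0.033,0.085,0,0,0,0.62],[0.01,-0.03,0,0,0,0,0.62],[0.257,0.064,-0.424,0,0,0,0.62],[0.257,0.064,-0.424,0,0,0,0.62],[0,0,0,0,0,0,0.62]]' 20; python3 -c "
from h import *
st()"; python3 -m jog '[[0.26,0.066,-0.44,0,0,0,0.62],[0,0,0,0,0,0,0.62]]';python3 -c "
from h import *
st()"; python3 -m jog '[[0,0,0,0,0,0,0.95],[0,0,0,0,0,0,0.95],[0,0,0,0,0,0,0.95],[0,0,0,0,0,0,0.95]]' 20;python3 -c "
from h import *
st()"
```

```text
time: 30.5
tcp_pos: [0.5938, 0.158, 0.2429]
ee_rot: [1.683, 2.154, 0.612]
contact_force: [0.5, -0.8, 0.2]
grip_width: 0.0324
F tool [-0.9  0.4  0. ] tube-frame TCP mm [46.5 45.6 36.9] tool z err [-0.004 -0.002 -1.   ] w 0.0324 t 30.5
time: 30.75
tcp_pos: [0.6004, 0.1598, 0.2326]
ee_rot: [1.683, 2.154, 0.614]
contact_force: [0.2, -0.0, -0.4]
grip_width: 0.032
F tool [-0.1 -0.1  0.5] tube-frame TCP mm [46.9 45.7 24.5] tool z err [-0.002 -0.001 -1.   ] w 0.032 t 30.75
time: 31.25
tcp_pos: [0.6005, 0.1598, 0.2343]
ee_rot: [1.682, 2.152, 0.616]
contact_force: [2.4, -3.6, 0.3]
grip_width: 0.013
F tool [-4.   1.4  0.5] tube-frame TCP mm [47.9 45.6 25.9] tool z err [-0.    -0.001 -1.   ] w 0.013 t 31.25
```

```bash
python3 -c "
from h import *
th=np.linspace(1.694,0,11); q=.044*np.array([-np.cos(th),np.sin(th),0*th]).T
print((np.diff(q,axis=0)@RT.T/.025).round(2).tolist())"
```

```text
[[-0.25, -0.05, -0.16], [-0.23, -0.1, -0.16], [-0.21, -0.14, -0.15], [-0.19, -0.19, -0.14], [-0.15, -0.22, -0.13], [-0.12, -0.25, -0.11], [-0.08, -0.27, -0.09], [-0.04, -0.29, -0.06], [0.01, -0.3, -0.04], [0.05, -0.29, -0.01]]
```

```bash
python3 -m jog '[[-0.25,-0.05,-0.16,0,0,0,0.95],[-0.23,-0.1,-0.16,0,0,0,0.95],[-0.21,-0.14,-0.15,0,0,0,0.95],[-0.19,-0.19,-0.14,0,0,0,0.95],[-0.15,-0.22,-0.13,0,0,0,0.95]]';python3 -c "
from h import *
st()"; python3 -m jog '[[-0.12,-0.25,-0.11,0,0,0,0.95],[-0.08,-0.27,-0.09,0,0,0,0.95],[-0.04,-0.29,-0.06,0,0,0,0.95],[0,0,0,0,0,0,0.95]]';python3 -c "
from h import *
st()"
```

```text
time: 31.88
tcp_pos: [0.5751, 0.1444, 0.2167]
ee_rot: [1.679, 2.153, 0.622]
contact_force: [-3.4, 8.4, 0.3]
grip_width: 0.0128
F tool [ 8.9 -0.9 -0.9] tube-frame TCP mm [14.4 36.8 26. ] tool z err [ 0.003  0.003 -1.   ] w 0.0128 t 31.875
time: 32.38
tcp_pos: [0.5668, 0.1221, 0.2075]
ee_rot: [1.684, 2.155, 0.614]
contact_force: [-10.4, 2.9, 1.7]
grip_width: 0.0128
F tool [ 5.4 -7.1 -6.4] tube-frame TCP mm [-1.8 17.2 25.4] tool z err [-0.004 -0.    -1.   ] w 0.0128 t 32.375
```

```bash
python3 -m jog '[[0.0,-0.3,-0.04,0,0,0,0.95],[0.02,-0.29,-0.02,0,0,0,0.95],[0,0,0,0,0,0,0.95]]';python3 -c "
from h import *
st()"; python3 -m jog '[[0.02,-0.08,0,0,0,0,0.95],[0,0,0,0,0,0,0.95]]';python3 -c "
from h import *
st()"
```

```text
time: 32.75
tcp_pos: [0.5672, 0.107, 0.2055]
ee_rot: [1.685, 2.155, 0.612]
contact_force: [-6.5, 2.9, -0.6]
grip_width: 0.0131
F tool [ 4.4 -5.1 -2.5] tube-frame TCP mm [-5.7  2.5 25.4] tool z err [-0.005 -0.001 -1.   ] w 0.0131 t 32.75
time: 33.0
tcp_pos: [0.5677, 0.1059, 0.2056]
ee_rot: [1.685, 2.156, 0.614]
contact_force: [-8.8, 6.3, -0.9]
grip_width: 0.0131
F tool [ 8.2 -6.5 -2.9] tube-frame TCP mm [-5.5  1.4 25.3] tool z err [-0.004  0.001 -1.   ] w 0.0131 t 33.0
```

```bash
python3 -m jog '[[0.03,-0.12,0,0,0,0,0.95],[0,0,0,0,0,0,0.95]]';python3 -c "
from h import *
st()"; python3 -m jog '[[0.03,-0.12,0,0,0,0,0.95],[0,0,0,0,0,0,0.95]]';python3 -c "
from h import *
st();s,t=cam('side'),cam('top')
a=cv2.resize(s['img'][130:200,255:325],(400,400),interpolation=cv2.INTER_CUBIC)
b=cv2.resize(t['img'][125:195,205:275],(400,400),interpolation=cv2.INTER_CUBIC)
cv2.imwrite('pics/k2.png',np.hstack([a,b])[:,:,::-1])"
```

```text
time: 33.25
tcp_pos: [0.5679, 0.1053, 0.2055]
ee_rot: [1.684, 2.158, 0.619]
contact_force: [-19.3, 18.6, 1.6]
grip_width: 0.0134
F tool [ 22.8 -11.3  -8.8] tube-frame TCP mm [-5.4  0.6 25.2] tool z err [-0.003  0.005 -1.   ] w 0.0134 t 33.25
time: 33.5
tcp_pos: [0.5681, 0.1045, 0.2055]
ee_rot: [1.683, 2.16, 0.623]
contact_force: [-29.0, 29.7, 2.7]
grip_width: 0.0134
F tool [ 35.9 -16.4 -13.1] tube-frame TCP mm [-5.4 -0.1 25.2] tool z err [-0.002  0.008 -1.   ] w 0.0134 t 33.5
```

View pics/k2.png

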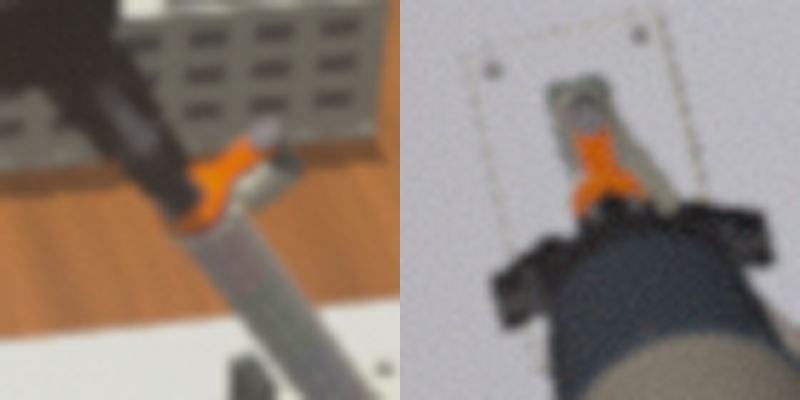

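```bash
python3 -m jog '[[-0.03,0.12,0,0,0,0,0.95],[0,0,0,0,0,0,0.65],[0,0,0,0,0,0,0.65],[0,0,0,0,0,0,0.65],[0,0,0,0,0,0,0.65],[-0.514,-0.128,0.848,0,0,0,0.65],[-0.514,-0.128,0.848,0,0,0,0.65],[-0.514,-0.128,0.848,0,0,0,0.65],[-0.3,-0.9,0.3,0,0,0,0.65],[-0.3,-0.9,0.3,0,0,0,0.65]]'; python3 -m jog '[[-0.3,-1,0.3,0,0,0,0.65],[-0.3,-1,0.3,0,0,0,0.65],[-0.3,-1,0.3,0,0,0,0.65],[-0.3,-1,0.2,0,0,0,0.65],[-0.3,-1,0,0,0,0,0.65],[0,-1,0,0,0,0,0.65],[0,0,0,0,0,0,0.65]]'; python3 -c "
from h import *
st();s,t=cam('side'),cam('top')
a=cv2.resize(s['img'][130:310,230:350],(400,600),interpolation=cv2.INTER_CUBIC)
b=cv2.resize(t['img'][120:220,205:272],(400,597),interpolation=cv2.INTER_CUBIC)
im=np.zeros((600,800,3),np.uint8);im[:,:400]=a;im[:597,400:]=b
cv2.imwrite('pics/end.png',im[:,:,::-1])
for h in(.038,.008): print(proj(s,M+RT[:,2]*h),proj(t,M+RT[:,2]*h))
print(blobs(t,3,18,150,120,(215,130,270,198)),blobs(s,20,33,roi=(235,250,345,310)))
"
```

```text
time: 34.85
tcp_pos: [0.5166, 0.0475, 0.2868]
ee_rot: [1.681, 2.153, 0.617]
contact_force: [0.3, -0.3, -0.2]
grip_width: 0.03
time: 35.72
tcp_pos: [0.4795, -0.1037, 0.3139]
ee_rot: [1.685, 2.149, 0.616]
contact_force: [0.3, 0.5, 0.1]
grip_width: 0.0297
F tool [0.4 0.4 0.2] tube-frame TCP mm [ -63.6 -180.8  189.4] tool z err [-0.    -0.002 -1.   ] w 0.0297 t 35.725
[283.31470852 157.78713395] [242.43487724 162.30820705]
[288.3228305  164.51193226] [241.54033935 159.40714043]
[(np.int32(104), array([240.2, 156.8]), array([236, 148,  12,  18], dtype=int32))] [(np.int32(46), array([324.4, 279.9]), array([321, 277,   8,   7], dtype=int32))]
```

View pics/end.png

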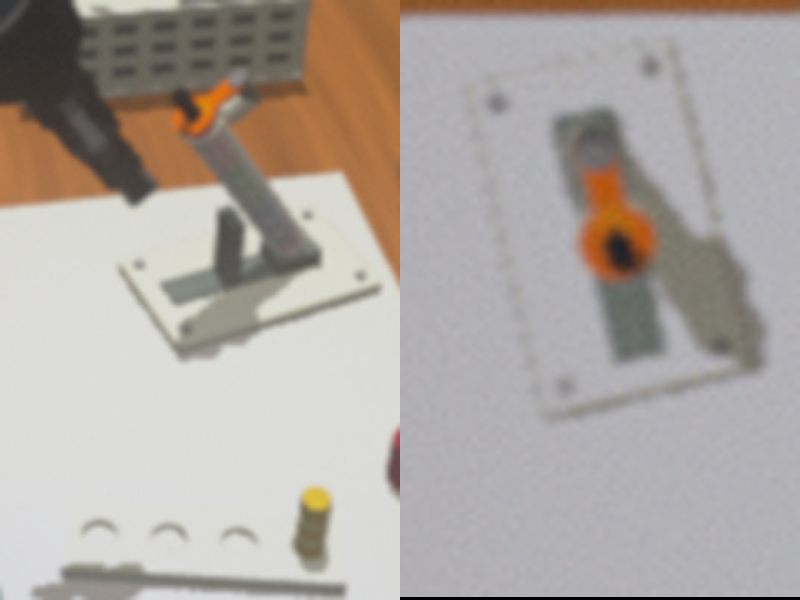

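The final view shows the disc over the mouth: top px about (241.5,160.5), against (241.5,159.4) predicted when shut. Yellow stands in its well, the other three wells are empty, and the gripper is well clear. I'm handing in.

```bash
python3 -c "
from bench import order
print(order.sign_off())"
```

```text
the job is handed in; nothing more can be done
None
```

I loaded the clear tube with blue, then green, then pink, swung the orange gate shut, let go and handed the job in. The robot clock read about 36 s, against the 72 s limit.

**Follower:** it reached the closed end. With pink about 3 mm out of the mouth, the fingertip push hit a rigid stop, 20 N with no further travel. That was at tool height 11.3 mm, where 11 mm was expected.

**Gate:** it stopped against its hard stop with 36 N on the gripped knob. That was above the loads I aimed for, and close to the 40 N limit set for the arm and gripper body. After release, the last picture shows the disc over the mouth, about 1 pixel (roughly 3 mm) from the predicted shut position.

**Rest of the scene:** yellow is still in its well and the other three wells are empty. I saw nothing else moved, but the last picture was a crop of the tube and rack, so I did not re-measure the bystanders.

**What disagreed:**
- The side camera read about 2–3 pixels off the calibration throughout, so I corrected the position over the mouth from relative offsets in both views.
- The gripper showed 19 mm on the 22 mm capsules and 13 mm on the 14 mm knob. The grasps held all the same.

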